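# Mark the third gap of the tin rack and push the tin home

## Robot

A 6-joint arm with a two-finger parallel gripper is mounted at the origin on a cart in front of the work surface, level with it; the furniture and walls round the work are solid. World frame = base frame: x ahead of the robot, y to its left, z up, the work surface at z = 0. Lengths are in m, angles in rad, forces in N, time in s.
With the tool pointing down it reaches from about 0.275 to 0.875 m from the base axis. Payload 12.5 kg.
Tool frame: the origin (TCP) lies at the very end of the fingers, on their centre line; the grasp point (between the pads) lies 19 mm behind it; x points along the fingers, y is the direction in which the jaws open and shut, and the axes are right-handed (so a half turn about x gives the same grasp; the last joint's range is limited). The gripper opens to 85 mm and grips with 20 to 120 N. Pads are 22 mm wide; open, the fingers measure 114 mm over their backs; the gripper's body (76 mm by 85 mm) begins 54 mm behind the grasp point. The pads swing forward as they close: fully open they stand 13 mm farther back than shut.
Start: joints at [1.162, 0.351, 1.652, -0, 1.139, -0.085], TCP at [0.175, 0.521, 0.231] pointing down, gripper open.
Joint ranges: [-2.75, 2.75], [-0.79, 2.1], [0.01, 2.65], [-1.57, 4.71], [0.07, 3.14], [-2.87, 2.87]. Speed limits (rad/s): [2.22, 2.22, 2.79, 3.14, 3.14, 3.14].

## Interface

Orientations are given as a 3x3 rotation matrix whose columns are the frame's x, y, z axes.
In Python, from bench import manip gives the robot as it stands. Calls block until the motion is done:
- manip.move_ptp(position, orientation): joint-space move of the TCP to a pose.
- manip.move_l(position, attitude=None, max_speed=0.15): straight line of the TCP; attitude=None keeps the orientation; max_speed is the mean speed in m/s.
- manip.move_j(angles): joint-space move.
- manip.set_gripper(opening, effort=None): opening from 0.0 (shut) to 1.0 (fully open); effort is the grip in N (None keeps the last); returns when the fingers have stopped.
- manip.dwell(seconds).
- manip.inverse_kinematics(position, orientation): joint angles nearest the present ones, or None.
- manip.grab_frame(name): name is "side" or "top"; returns (picture, depth): 480x640x3 uint8, red, green, blue; 480x640 float32, m along the optical axis (not along the pixel's ray), 0 where there is no reading.
- manip.get_calibration(name): a dict with "camera_matrix" (3x3 intrinsics, pixels), "R" (3x3) and "t" (3): a world point X has camera coordinates R X + t. Camera axes: x right, y down, z forward; pixel columns grow to the right and rows downward; lengths in m; the calibration is good to about 2 mm. A picture is of the moment at which its call begins. get_calibration takes no time and is no camera call.
A pose or a line that the arm cannot do raises manip.Unreachable and nothing moves.
- manip.sign_off(): hands the job in, once; it reports no verdict.
Trained networks look in the newest picture that a camera, given by its name, has taken for a name from the list of things; names that differ only in an ending like _2 or _b are one class to them, and where a whole thing is asked for, a point or a joint stands for the part that bears it (a point fixed in the world has none). Each returns a list of dicts, best first, with "confidence" (0 to 1); they miss things now and then, are a little off and sometimes report something else, mostly with a low value. They report only what shows in the picture. A call takes as long as a camera call.
- manip.look_for(camera, name): "at" ([x, y, z] in m, in world coordinates, good to about 4 mm: the middle of the surface that is visible of it).
Readings, each from a call of its own:
- manip.current_time(): time.
- manip.current_qpos(): joint angles.
- manip.current_joint_vel(): joint speeds.
- manip.current_joint_torque(): joint torques, N m.
- manip.current_ee_pos(): TCP position.
- manip.current_tcp_rot(): TCP orientation.
- manip.current_force(): force on the tool from outside, world axes, zero at the start.
- manip.current_ft_torque(): the same for the moment, N m.
- manip.current_grip_width(): opening from 0.0 (shut) to 1.0 (fully open).
Only numpy, scipy, OpenCV 4.12 (cv2) and the standard library are available. Lean on these libraries where they do the work, as an engineer would, in place of code of your own. Each camera call takes 0.05 s, during which the arm holds its last target. There are 200 camera calls.

## Task

Put the tin to be used next in its place and mark it. With a fingertip, slide the red use-next marker along the top rail of the dark wire tin rack, counting the gaps from the left as you face it, until it stands in the middle of the third gap. Then push the low green tin that stands loose in front of the rack across the worktop and fully home into that third gap, so that it stands under the marker. Only push; lift nothing, put the tin in no other gap, and leave the other things where they are.

Things in the scene. Friction and masses are not known exactly. Their poses are not given: they have to be found in the camera images.
- rack: Dark grey wire tin rack fixed to the worktop, 84 mm deep, 370 mm wide, open underneath: tins slide in on the bare worktop. Origin: on the worktop under the middle of the rail; x points into the rack (away from the robot), y left, z up. Five upright dividers of 6 mm wire at y = +172, +86, 0, -86, -172 mm leave four gaps 80 mm wide. Back stop: wires 16 and 40 mm high that meet a tin at x = +53.5 mm.
- gap1 (a point): Point on the worktop, in the first gap from the left: where the centre of a tin pushed home stands (rack x = +15.5 mm, y = +129 mm). The racked tin stands here.
- gap2 (a point): The same point of the second gap (rack y = +43 mm), empty.
- gap3 (a point): The same point of the third gap from the left (rack y = -43 mm), empty: the place for the tin.
- gap4 (a point): The same point of the fourth gap (rack y = -129 mm), empty.
- marker (a joint): Place in m of the red marker along the rail: 0 at the left stop, growing to the right (rack -y) up to 0.330. Rack y of its middle = 0.165 - value, so it is over the middle of gap 1 at 0.036, gap 2 at 0.122, gap 3 at 0.208, gap 4 at 0.294. It starts over gap 1, slides with about 1.2 N of friction, stays where it is left and cannot come off, turn or tip.
- marker_mid (a point): Middle of the red marker's tab, 80 mm above the worktop, straight above the rail. The marker is a sleeve 26 mm long (along the rail), 15 mm in diameter, with a tab 14 mm deep (rack x), 26 mm long, whose top is at 88 mm. Its flat end faces rise 15 mm above the rail's top (72.5 mm): push on one of them.
- tin: Low green food tin with a ring-pull lid, 75 mm diameter, 58 mm high, about 0.25 kg, loose and upright on the worktop in front of the rack, to its right or left. Origin: centre of its underside; z up. (The similar tin far to the left, beside a mug and a bowl, belongs to the room: not that one.)
- tall_tin: Tall red tin, 76 mm diameter, 110 mm high, loose, in front of the rack on the other side from the low tin. Leave it. Origin: centre of its underside.
- racked_tin: Another low green tin of the same size, already home in the first gap of the rack. Leave it. Origin: centre of its underside.
- blue_mug: Blue mug, 84 mm diameter, 88 mm high, on the worktop behind and to the right of the rack. Leave it. Origin: centre of its underside.
- keys_1: Bunch of keys lying to the left of the rack, 104x115x8 mm. Leave it.
- scissors_1: Scissors with orange handles, 200 mm long, 9 mm thick, lying to the right of the rack. Leave them.
- rail_mid (a point): Middle of the rack's straight steel top rail, 69 mm above the worktop. The rail is 7 mm thick, runs along rack y and overhangs the end dividers by 12 mm (11 mm black end caps). Low tins pass beneath it. The underside of the wall cabinet hangs 0.57 m above the worktop, from about x = 0.6 m on: keep the wrist out of it.
- nose3 (a point): Middle of the mouth of the third gap, 20 mm above the worktop, at rack x = -27 mm, y = -43 mm, level with the dividers' rounded front ends (noses). The noses rise upright to about 30 mm, then slope back up to the rail.

How it is judged:
By the outcome, as a careful person would: the job done as asked, in the order asked, and still so for the second after the job is handed in, with the robot touching nothing.
It also fails if it takes over 69 s, if anything falls off the work surface, if the arm or the gripper's body presses on something with over 40 N, if the wrist force passes 120 N, or if a joint passes its speed limit or range.

## Working session

There is one attempt and no reset: what is moved stays moved. The work goes in short steps, each a Python script; the robot and the scene stay as the last script left them, time stands still between calls to the robot, and variables do not carry over. Pictures are saved under pics/ and viewed, about 8 in all and at most 12, crops included, and the job is handed in when it is done.

```bash
mkdir -p pics; python3 - <<'E'
from bench import manip
import cv2,numpy as np
for c in("side","top"):
    p,d=manip.grab_frame(c); cv2.imwrite(f"pics/{c}0.png",p[:,:,::-1])
    k=manip.get_calibration(c); print(c,np.round(k["camera_matrix"],1).tolist(),np.round(-k["R"].T@k["t"],3),np.round(k["R"],3).tolist())
    for n in("rack","marker","marker_mid","tin","tall_tin","racked_tin","blue_mug","rail_mid","keys_1","scissors_1"):
        print(n,[(np.round(o["at"],3).tolist(),round(o["confidence"],2)) for o in manip.look_for(c,n)[:3]])
print(manip.current_time(),manip.current_tcp_rot().round(3).tolist() if hasattr(manip.current_tcp_rot(),'round') else manip.current_tcp_rot())
E
```

```text
side [[592.2, 0.0, 330.6], [0.0, 592.2, 249.1], [0.0, 0.0, 1.0]] [ 0.011 -1.07   0.687] [[0.866, -0.5, 0.004], [-0.227, -0.402, -0.887], [0.445, 0.767, -0.462]]
rack [([0.576, -0.034, 0.044], 0.73)]
marker [([0.577, -0.03, 0.048], 0.58)]
marker_mid []
tin [([0.477, 0.269, 0.045], 0.88)]
tall_tin [([0.465, -0.351, 0.074], 0.72)]
racked_tin [([0.575, 0.082, 0.044], 0.6)]
blue_mug [([0.671, -0.294, 0.056], 0.62), ([0.608, 0.35, -0.002], 0.62), ([0.576, -0.031, 0.049], 0.31)]
rail_mid [([0.581, -0.033, 0.05], 0.89)]
keys_1 [([0.608, 0.349, 0.001], 0.43)]
scissors_1 [([0.598, -0.478, 0.007], 0.63)]
top [[477.8, 0.0, 314.5], [0.0, 477.8, 233.7], [0.0, 0.0, 1.0]] [ 0.558 -0.037  1.146] [[-0.01, -1.0, 0.002], [-0.999, 0.01, -0.042], [0.042, -0.002, -0.999]]
rack [([0.586, -0.033, 0.057], 0.68)]
marker [([0.572, 0.109, 0.089], 0.6), ([0.487, 0.288, 0.059], 0.17)]
marker_mid []
tin [([0.487, 0.286, 0.053], 0.85)]
tall_tin [([0.486, -0.315, 0.105], 0.63)]
racked_tin [([0.599, 0.099, 0.054], 0.92)]
blue_mug []
rail_mid [([0.584, -0.026, 0.059], 0.95)]
keys_1 [([0.587, 0.346, 0.007], 0.71)]
scissors_1 [([0.606, -0.467, 0.01], 0.74)]
1.1 [[-0.0, 0.318, 0.948], [-0.0, 0.948, -0.318], [-1.0, -0.0, 0.0]]
```

View pics/top0.png

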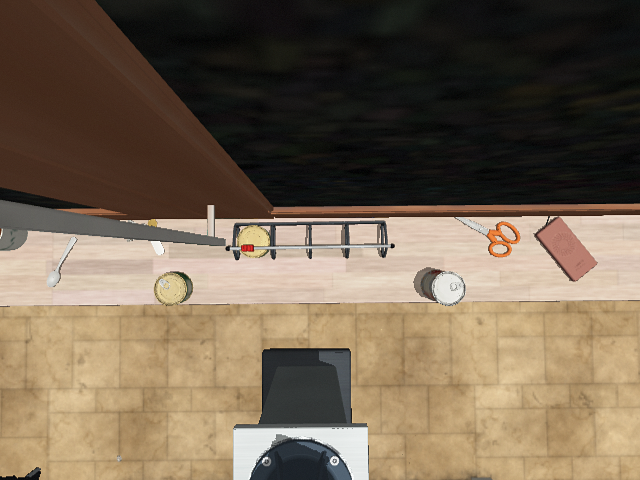

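View pics/side0.png

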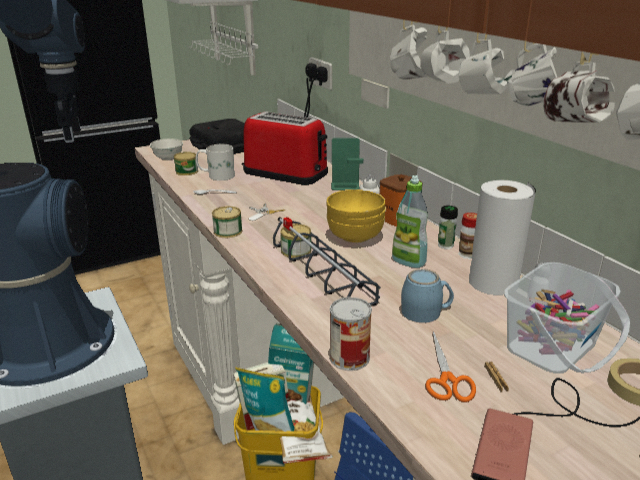

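The top view shows the rack from (228,247) to (393,245), with the marker at (247,248). The loose low tin is at (172,288), left of the rack, and the tall tin is at (448,287). I'll measure these more precisely from depth.

```bash
cat >h.py <<'E'
from bench import manip
import cv2,numpy as np
def cloud(c="top",save=None):
    p,d=manip.grab_frame(c); k=manip.get_calibration(c); K=k["camera_matrix"]
    if save: cv2.imwrite(save,p[:,:,::-1])
    v,u=np.mgrid[:480,:640]
    C=np.stack([(u-K[0,2])/K[0,0]*d,(v-K[1,2])/K[1,1]*d,d],-1)
    X=(C-k["t"])@k["R"]; X[d==0]=np.nan
    return p.astype(int),X
def sel(X,lo,hi): return np.all((X>lo)&(X<hi),-1)
def red(p): return (p[...,0]>120)&(p[...,1]<70)&(p[...,2]<70)
def state(p,X):
    """marker centre, rail line, low tins"""
    m=red(p)&sel(X,[.5,-.3,.06],[.65,.25,.11]); P=X[m]
    if len(P): print("marker n",len(P),"y",P[:,1].min().round(4),P[:,1].max().round(4),"mean",P.mean(0).round(4))
    return m
E
python3 - <<'E'
from h import *
p,X=cloud(); m=state(p,X)
w=sel(X,[.40,-.2,-.03],[.53,.2,.03]); print("table z",np.nanmedian(X[w][:,2]),"edge x",np.percentile(X[w&(abs(X[...,2])<.02)][:,0],[0.2,50,100]).round(4))
r=sel(X,[.52,-.3,.055],[.63,.22,.085])&~m
P=X[r]; 
g=(p.min(-1)>95)&(p.max(-1)-p.min(-1)<35)
Q=X[r&g]; a=np.polyfit(Q[:,1],Q[:,0],1)
for _ in range(5):
    Q=Q[abs(Q[:,0]-np.polyval(a,Q[:,1]))<.005]; a=np.polyfit(Q[:,1],Q[:,0],1)
print("rail x=",a,"n",len(Q),"z",np.median(Q[:,2]),"y",Q[:,1].min(),Q[:,1].max())
P=P[abs(P[:,0]-np.polyval(a,P[:,1]))<.008]; print("all on rail y",P[:,1].min(),P[:,1].max())
for n,lo,hi in(("tin",[.43,.22,.05],[.55,.34,.066]),("racked",[.53,.04,.05],[.66,.16,.064]),("tall",[.40,-.4,.1],[.55,-.25,.12])):
    P=X[sel(X,lo,hi)]; P=P.astype(np.float32); c,rad=cv2.minEnclosingCircle(P[:,:2].copy()); print(n,np.round(c,4),round(rad,4),P.mean(0).round(4))
im=cv2.imread("pics/top0.png")[200:315,140:480]; cv2.imwrite("pics/crop0.png",cv2.resize(im,(800,270),interpolation=cv2.INTER_CUBIC))
E
```

```text
marker n 66 y 0.0985 0.1239 mean [0.5737 0.1104 0.0889]
table z 0.00095921967239452 edge x [0.4408 0.4854 0.53  ]
rail x= [-0.00569122  0.57425212] n 436 z 0.07259865440326632 y -0.20923679090510564 0.15069576570393442
all on rail y -0.21835785977581665 0.15952073834269742
tin [0.4823 0.2898] 0.0383 [0.4823 0.2898 0.0557]
racked [0.5914 0.1004] 0.0566 [0.593  0.1001 0.0564]
tall [ 0.4817 -0.3273] 0.0378 [ 0.4818 -0.3273  0.1082]
```

View pics/crop0.png

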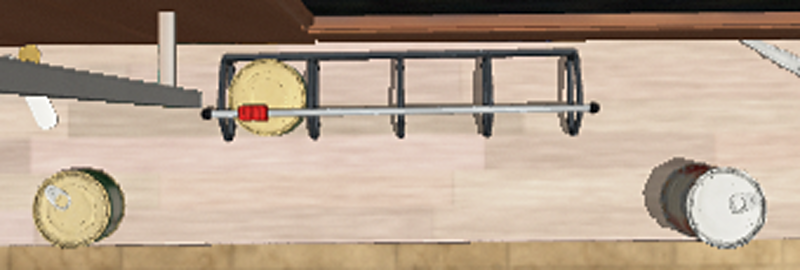

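The crop agrees with the measurements. There is a dark bar at upper left, ending near (228,240), whose height I'll check before moving near it.

```bash
python3 - <<'E'
from h import *
p,X=cloud()
for v,u in((240,215),(232,150),(225,100),(218,50),(240,5),(215,211),(160,150),(100,50),(205,300),(213,300)): print(v,u,X[v,u].round(3),p[v,u])
k=manip.get_calibration
D=lambda y:np.array([[0,y[0],0],[0,y[1],0],[-1,0,0]],float)
for yax in((1,0),(0,1),(-1,0),(0,-1)):
    R=D(yax); R[:,2]=np.cross(R[:,0],R[:,1])
    for q in((.574,.15,.13),(.574,-.06,.079),(.482,.35,.03),(.47,-.07,.03),(.545,-.07,.03)):
        j=manip.inverse_kinematics(q,R); print(yax,q,None if j is None else np.round(j,2))
E
```

```text
240 215 [0.571 0.047 0.736] [102  99  96]
232 150 [0.571 0.047 0.9  ] [97 95 92]
225 100 [0.571 0.047 0.957] [100  99  95]
218 50 [0.571 0.048 0.992] [99 97 94]
240 5 [0.596 0.652 0.077] [119 119 111]
215 211 [0.592 0.05  0.739] [217 206 194]
160 150 [0.601 0.036 0.932] [68 43 30]
100 50 [0.601 0.034 1.017] [65 42 27]
205 300 [ 0.608 -0.024  0.665] [ 8  9 11]
213 300 [ 0.601 -0.023  0.648] [124  82  54]
(1, 0) (0.574, 0.15, 0.13) [ 0.18  0.55  1.62 -0.    0.97  0.18]
(1, 0) (0.574, -0.06, 0.079) [-0.18  0.59  1.7  -0.    0.85 -0.18]
(1, 0) (0.482, 0.35, 0.03) [ 0.55  0.7   1.66 -0.    0.79  0.55]
(1, 0) (0.47, -0.07, 0.03) [-0.25  0.54  1.98 -0.    0.62 -0.25]
(1, 0) (0.545, -0.07, 0.03) [-0.21  0.64  1.79 -0.    0.72 -0.21]
(0, 1) (0.574, 0.15, 0.13) [ 0.18  0.55  1.62 -0.    0.97 -1.39]
(0, 1) (0.574, -0.06, 0.079) [-0.18  0.59  1.7  -0.    0.85 -1.76]
(0, 1) (0.482, 0.35, 0.03) [ 0.55  0.7   1.66 -0.    0.79 -1.02]
(0, 1) (0.47, -0.07, 0.03) [-0.25  0.54  1.98 -0.    0.62 -1.82]
(0, 1) (0.545, -0.07, 0.03) [-0.21  0.64  1.79 -0.    0.72 -1.78]
(-1, 0) (0.574, 0.15, 0.13) None
(-1, 0) (0.574, -0.06, 0.079) None
(-1, 0) (0.482, 0.35, 0.03) [ 0.55  0.7   1.66 -0.    0.79 -2.59]
(-1, 0) (0.47, -0.07, 0.03) None
(-1, 0) (0.545, -0.07, 0.03) None
(0, -1) (0.574, 0.15, 0.13) [ 0.18  0.55  1.62 -0.    0.97  1.75]
(0, -1) (0.574, -0.06, 0.079) [-0.18  0.59  1.7  -0.    0.85  1.39]
(0, -1) (0.482, 0.35, 0.03) [ 0.55  0.7   1.66 -0.    0.79  2.12]
(0, -1) (0.47, -0.07, 0.03) [-0.25  0.54  1.98 -0.    0.62  1.32]
(0, -1) (0.545, -0.07, 0.03) [-0.21  0.64  1.79 -0.    0.72  1.36]
```

```bash
cat >>h.py <<'E'
def down(yx,yy):
    n=np.hypot(yx,yy); R=np.array([[0,yx/n,0],[0,yy/n,0],[-1,0,0]],float); R[:,2]=np.cross(R[:,0],R[:,1]); return R
E
python3 - <<'E'
from h import *
R=down(1,.006)
manip.set_gripper(0.)
manip.move_ptp([.5735,.152,.16],R)
manip.move_l([.5735,.152,.080]); print(manip.current_ee_pos(),manip.current_force())
manip.move_l([.5746,-.043,.080],max_speed=.06); print(manip.current_ee_pos(),manip.current_force())
manip.move_l([.5746,.0,.080]); manip.move_l([.5746,.0,.2])
manip.move_ptp([.42,.30,.25],R)
p,X=cloud(save="pics/m1.png"); state(p,X); print(manip.current_time())
E
```

```text
[0.57394674 0.15229536 0.08075095] [ 0.59201096  0.25199144 -0.12310489]
[ 0.57447045 -0.04293219  0.07993043] [ 0.7192787   0.17508085 -0.0281036 ]
marker n 67 y -0.0802 -0.0558 mean [ 0.5744 -0.0686  0.0886]
10.7417
```

```bash
python3 - <<'E'
from h import *
p,X=cloud()
d=(p.max(-1)<90)
for lo,hi in((.545,.566),(.583,.615)):
    P=X[d&sel(X,[lo,-.25,.008],[hi,.2,.068])]
    for s in(.172,.086,0,-.086,-.172):
        q=P[abs(P[:,1]-(s-.0295))<.02]; print(lo,s,len(q),q.mean(0).round(4),(np.median(q[:,1])-s).round(4))
P=X[d&sel(X,[.60,-.2,.02],[.66,.12,.06])]; print("backx",np.percentile(P[:,0],[50,90,99]))
im=cv2.imread("pics/m1.png")[205:270,210:410]; cv2.imwrite("pics/crop1.png",cv2.resize(im,(800,260),interpolation=cv2.INTER_CUBIC))
E
```

```text
0.545 0.172 32 [0.5565 0.1424 0.0371] -0.0296
0.545 0.086 28 [0.5579 0.0587 0.0438] -0.0291
0.545 0 22 [ 0.5576 -0.0288  0.05  ] -0.0288
0.545 -0.086 22 [ 0.5573 -0.114   0.0409] -0.0279
0.545 -0.172 32 [ 0.559  -0.1997  0.0325] -0.0276
0.583 0.172 32 [0.6056 0.1433 0.0525] -0.0286
0.583 0.086 46 [0.6018 0.0592 0.0446] -0.0272
0.583 0 22 [ 0.6021 -0.0286  0.0564] -0.0293
0.583 -0.086 39 [ 0.6038 -0.1135  0.0371] -0.0274
0.583 -0.172 34 [ 0.6011 -0.1991  0.0401] -0.0268
backx [0.62932115 0.63170232 0.6328882 ]
```

View pics/crop1.png

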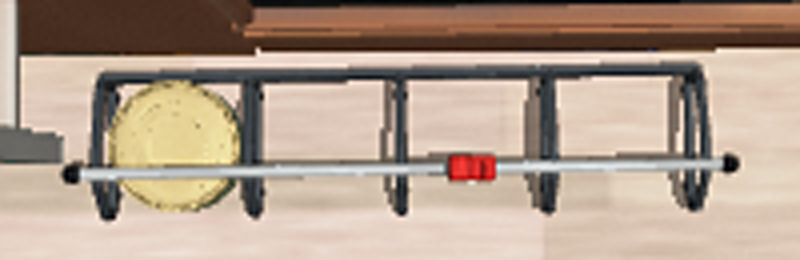

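The crop shows the marker at 447–496, centre 471.5. The two dividers of gap 3 cross the rail at 401 and 547, so the middle is 474. The marker is about 2–3 mm short, so I'll nudge it right and then start on the tin.

```bash
python3 - <<'E'
from h import *
R=down(1,.006)
manip.move_ptp([.5746,0,.16],R)
manip.move_l([.5746,0,.080])
manip.move_l([.5746,-.0457,.080],max_speed=.05); print(manip.current_ee_pos())
manip.move_l([.5746,0.0,.080]); manip.move_l([.5746,0,.2])
manip.move_ptp([.482,.36,.15],R)
manip.set_gripper(.45)
p,X=cloud(); state(p,X); P=X[sel(X,[.43,.22,.05],[.55,.34,.066])]; print("tin",P.mean(0))
manip.move_l([.482,.36,.022]); print(manip.current_ee_pos(),manip.current_grip_width(),manip.current_force(),manip.current_time())
E
```

```text
[ 0.57455914 -0.04551735  0.07996112]
marker n 65 y -0.0823 -0.0602 mean [ 0.5743 -0.0713  0.0886]
tin [0.48222166 0.28981712 0.05564902]
[0.48250856 0.36035749 0.02288044] 0.44654574696896426 [-0.95397971 -0.71353551 -0.0327622 ] 18.1667
```

```bash
python3 - <<'E'
from h import *
manip.move_l([.482,.338,.022]); 
manip.move_l([.489,-.029,.022],max_speed=.07); print(manip.current_ee_pos(),manip.current_force())
manip.move_l([.489,0.01,.022]); manip.move_l([.489,.01,.16])
manip.move_ptp([.36,-.0715,.2],down(.006,-1) if 0 else down(-.006,1))
p,X=cloud(save="pics/t2.png"); state(p,X); P=X[sel(X,[.43,-.16,.05],[.545,.02,.066])].astype(np.float32); print("tin",P.mean(0),cv2.minEnclosingCircle(P[:,:2].copy()),manip.current_time())
print(manip.look_for("top","tin")[:2])
E
```

```text
[ 0.48899809 -0.02895459  0.02198999] [-1.15235049  1.82064734 -0.36882304]
marker n 62 y -0.0826 -0.0602 mean [ 0.5742 -0.0714  0.0886]
tin [ 0.4896614  -0.07360455  0.05605702] ((0.48980048298835754, -0.07344912737607956), 0.03774280473589897) 26.9833
[{'at': [0.4913, -0.0715, 0.0547], 'confidence': 0.55}]
```

View pics/t2.png

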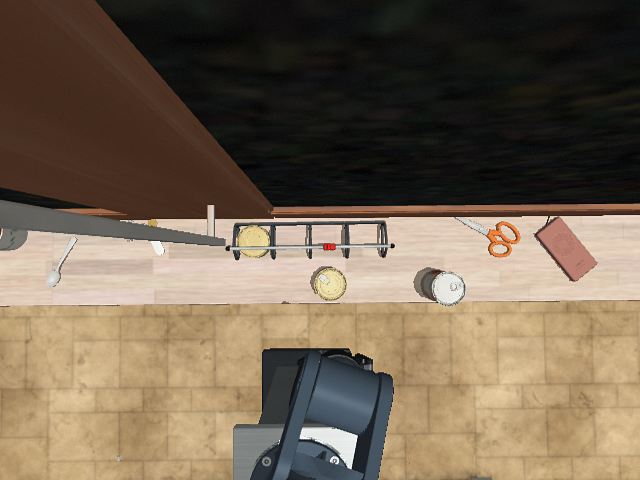

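The tin stands in front of gap 3 at (330,283), the marker is at (329,246), and nothing else has moved. Next I'll push the tin in with a two-finger cradle.

```bash
python3 - <<'E'
from h import *
manip.set_gripper(.35)
manip.move_l([.415,-.0725,.12]); manip.move_l([.42,-.0725,.022])
for x in(.49,.52,.536,.5405,.5425,.5445):
    manip.move_l([x,-.0725+.006*(x-.42)+.0005,.022],max_speed=.05)
    print(x,np.round(manip.current_ee_pos(),4),np.round(manip.current_force(),1))
p,X=cloud(save="pics/t3.png"); print(manip.current_time())
P=X[sel(X,[.53,-.12,.05],[.66,-.03,.064])&(p.max(-1)>120)]; print(P.mean(0) if len(P) else None)
E
```

```text
0.49 [ 0.4901 -0.0716  0.022 ] [-1.   1.1 -1.1]
0.52 [ 0.5201 -0.0714  0.022 ] [0.1 0.5 0.3]
0.536 [ 0.5364 -0.0713  0.022 ] [-0.4  0.3  0.4]
0.5405 [ 0.5407 -0.0713  0.022 ] [-0.2  0.5 -0.4]
0.5425 [ 0.5425 -0.0712  0.022 ] [-0.7  0.1 -0.1]
0.5445 [ 0.5446 -0.0713  0.022 ] [-0.9  0.7 -0.1]
32.4583
[ 0.61115581 -0.07652648  0.05615472]
```

Not against the back stop yet, as the force is still only friction. I'll continue in 1 mm steps until contact.

```bash
python3 - <<'E'
from h import *
for x in np.arange(.5455,.556,.001):
    manip.move_l([x,-.0717+.006*(x-.545),.022],max_speed=.03); manip.dwell(.1)
    f=manip.current_force(); print(round(x,4),np.round(manip.current_ee_pos(),4),np.round(f,1))
    if f[0]<-6: break
manip.move_l([.46,-.0722,.022],max_speed=.08); manip.move_l([.40,-.0722,.2],max_speed=.2)
manip.move_ptp([.36,.2,.25],down(0,1))
p,X=cloud(save="pics/t4.png"); state(p,X)
for n,y in(("tin",-.0715),("racked",.1)):
    P=X[sel(X,[.53,y-.045,.05],[.66,y+.045,.062])&(p[...,0]-p[...,2]>25)].astype(np.float32); print(n,len(P),P[:,:2].min(0),P[:,:2].max(0),cv2.minEnclosingCircle(P[:,:2].copy()))
im=cv2.imread("pics/t4.png")[205:310,210:410]; cv2.imwrite("pics/crop4.png",cv2.resize(im,(800,420),interpolation=cv2.INTER_CUBIC))
q,_=manip.grab_frame("side"); cv2.imwrite("pics/s4.png",cv2.resize(q[200:400,240:480,::-1],(720,600),interpolation=cv2.INTER_CUBIC)); print(manip.current_time())
E
```

```text
0.5455 [ 0.545  -0.0715  0.0219] [-4.9  1.4  2.5]
0.5465 [ 0.545  -0.0715  0.0218] [-10.2   1.    7.3]
marker n 65 y -0.0825 -0.0602 mean [ 0.5743 -0.0713  0.0889]
tin 660 [ 0.5553013  -0.10901997] [ 0.6283323  -0.03591832] ((0.5907493829727173, -0.07281077653169632), 0.037749845534563065)
racked 737 [0.55247635 0.06394318] [0.6255699  0.13770626] ((0.5889129042625427, 0.10108496248722076), 0.037680476903915405)
36.6667
```

View pics/crop4.png

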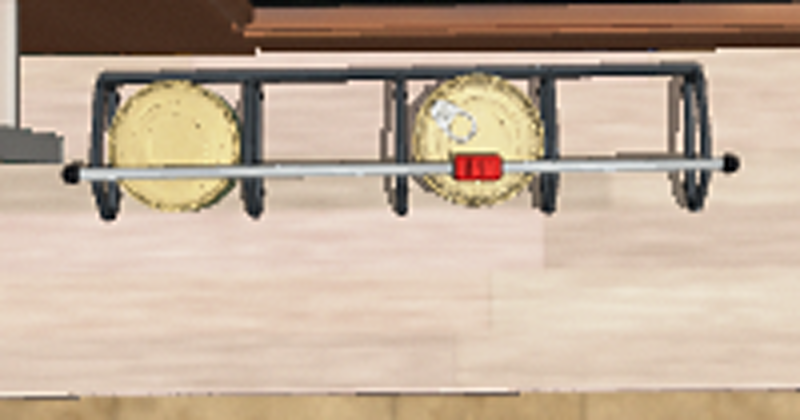

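View pics/s4.png

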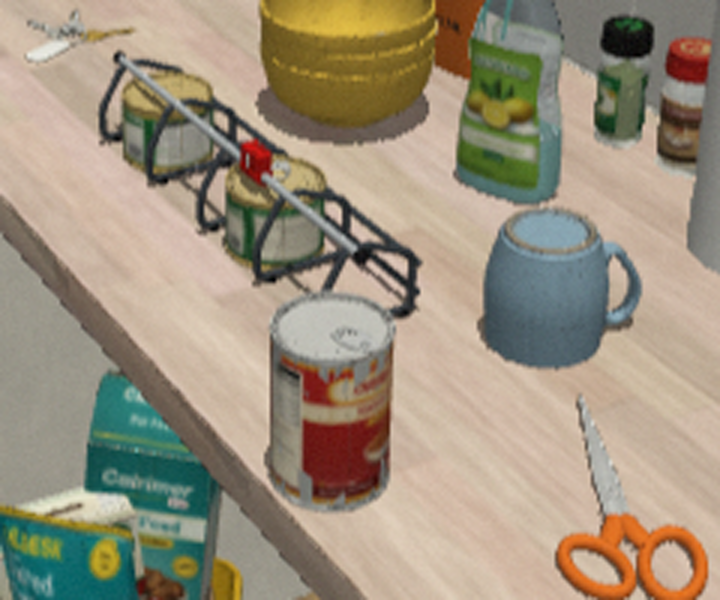

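The crops show the tin home in gap 3 between dividers 401 and 547, level with the racked tin, and the marker at 454–502 above it. The other things stand where they were.

```bash
python3 -c "
from bench import manip
manip.sign_off()"
```

```text
the job is handed in; nothing more can be done
```

I slid the red marker to the middle of the third gap, then pushed the low green tin across the worktop and home into that gap. The job was handed in at about 37 s.

- **Marker:** a shut fingertip pushed it there in two goes, the second a correction of about 2.5 mm. Depth puts it at y = -0.0713 against a gap middle of about -0.0715. By eye in the last crop it looks up to about 2 mm right of the middle, which is roughly one pixel.
- **Tin:** I pushed it with two part-open fingertips until it met the back stop, where the force rose to about 10 N and the fingers stopped advancing. Its centre measured (0.591, -0.073), with home expected near (0.590, -0.072).
- **Other things:** the racked tin, tall tin, mug and scissors look unmoved in the last pictures. The keys were only at the edge of them, and I did not measure any of these again except the racked tin. The arm was clear of everything at hand-in.

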